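Push the receiver flask's holder home in its docking corner

TASK

Push the blue flask holder along the bench until it sits squarely home in the steel docking corner, flush against both the long rail and the short side stop, then move clear. Push only on the blue block: do not touch the glass flask in it, do not lift or tip the holder, and leave the bottle, the jar and the cork ring where they stand.

Things in the scene. Friction and masses are not known exactly. Their poses are not given: they have to be found in the camera images.
- holder: Blue plastic square block, 112 x 112 mm, 30 mm high, loose on the bench, 0.3 to 0.65 kg with its flask. Origin: centre of its underside; x, y square to its sides, z up. Any side may face the rail. A rubber collar (68 mm across, 4 mm high) and the flask are fixed on its middle. It starts between the rail and the robot, on the open side of the corner, turned up to 20 degrees from it.
- flask: Green glass round flask fixed in the middle of the holder, moving with it; origin on the holder's vertical axis, 30 mm above the bench. Ball 64 mm across, its centre 45 mm and top 77 mm above the bench; upright neck 20 to 25 mm across, up to 118 mm above the bench. Not to be touched.
- dock: Fixed L of steel walls, 36 mm high, 14 mm thick. Origin: inner corner, at bench height. The long rail runs 288 mm along +y, inner face at x = 0; the short side stop runs 120 mm along -x, inner face at y = 0; the holder belongs at negative x, positive y. At yaw 0, x points away from the robot, y to its left; turned up to 17 degrees. Behind the rail at y = 56 mm: a black box 75 mm high.
- dock_home (a point): Unmarked point on the bench where the centre of the holder's underside lies when fully home: 56 mm from each inner face of the docking corner (x = -56, y = +56 mm in its frame). Axes as the docking corner's; the holder's sides are then parallel to the walls.
- bottle: Amber glass bottle with a black cap, 54 mm across and about 110 mm high, standing loose; origin at the centre of its underside. Bystander: it stands beyond the side stop or left of the holder, the jar in the other place.
- jar: White jar with a red cap, 60 mm across and about 70 mm high, standing loose; origin at the centre of its underside. Bystander.
- cork_ring: Cork flask ring lying flat and loose, 80 mm across with a 44 mm hole, 24 mm high; origin at the centre of its underside. Bystander, lying on the robot's side of the side stop's outer end.
Mind the look-alikes: they are no part of the job. What is meant by the holder is not orange, and is the smaller of those in its own colour.

How it is judged (in metres and radians):
At the end, for the whole second after the job is handed in: The holder lies flat on the bench, at rest, with its centre within 4 mm of the fully home place off each wall of the corner and its sides within 0.05 rad of parallel to the walls; bottle, jar and cork ring within 15 mm of where they started (x of holder in the frame of dock between -0.06 and -0.05 m and y of holder in the frame of dock between 0.05 and 0.06 m and (angle between the x axis of holder and the x axis of dock, either way round below 0.05 rad or angle between the x axis of holder and the y axis of dock, either way round below 0.05 rad) and height (world z) of holder below 0.004 m and angle between holder's own z axis and vertical below 0.03 rad and linear speed of holder below 0.01 m/s and distance of each of bottle, jar, cork_ring from where it was at the start of the episode below 0.015 m); the robot touches nothing.
It fails at once if the holder is lifted off the bench (height (world z) of holder above 0.01 m).
It fails at once if the holder is tipped (angle between holder's own z axis and vertical above 0.15 rad).
It fails at once if the glass flask is touched (contact force between any of the fingers, the arm and flask above 0.5 N).
It fails at once if the bottle, jar or cork ring is shifted by more than 15 mm or knocked over (distance of any of bottle, jar, cork_ring from where it was at the start of the episode above 0.015 m or angle between any of bottle, jar, cork_ring's own z axis and vertical above 0.3 rad).
It also fails if it takes over 48 s, if anything falls off the work surface, if the arm or the gripper's body presses on something with over 40 N, if the wrist force passes 120 N, or if a joint passes its speed limit or range.

ROBOT

A 7-joint arm with a two-finger parallel gripper is mounted at the origin on the work surface. World frame = base frame: x ahead of the robot, y to its left, z up, the work surface at z = 0. Lengths are in m, angles in degrees, forces in N, time in s.
With the tool pointing down it reaches from about 0.425 to 0.875 m from the base axis. Payload 8.4 kg.
Tool frame: the origin (TCP) lies at the very end of the fingers, on their centre line; the grasp point (between the pads) lies 19 mm behind it; x points along the fingers, y is the direction in which the jaws open and shut, and the axes are right-handed (so a half turn about x gives the same grasp; the last joint's range is limited). The gripper opens to 85 mm and grips with 20 to 120 N. Pads are 22 mm wide; open, the fingers measure 114 mm over their backs; the gripper's body (76 mm by 85 mm) begins 54 mm behind the grasp point. The pads swing forward as they close: fully open they stand 13 mm farther back than shut.
Start: joints at [-71.173, 19.091, 2.286, 83.961, -0.768, 76.965, -3.352], TCP at [0.27, 0.591, 0.231] pointing down, gripper open.
Joint ranges: [-147.57, 147.57], [-21.85, 119.76], [-74.77, 79.35], [14.55, 137.4], [-85.83, 265.84], [4.83, 119.75], [-152.11, 152.11]. Speed limits (degrees/s): [127.2, 127.2, 159.86, 159.86, 180, 180, 180].

INTERFACE

Orientations are given as [roll, pitch, yaw] about the fixed x, y, z axes, in that order (R = Rz(yaw) Ry(pitch) Rx(roll)).
In Python, from plant import * gives the robot as it stands. Calls block until the motion is done:
- movep(position, orientation): joint-space move of the TCP to a pose.
- servo_line(position, ori=None, max_speed=0.15, stop_force=None): straight line of the TCP; ori=None keeps the orientation; max_speed is the mean speed in m/s. With stop_force (N) it stops when the force on the tool has changed by that much, and returns True; else False.
- movej(angles): joint-space move.
- move_gripper(opening): finger opening in m; the grip force is fixed at half the most; returns when the fingers have stopped.
- hold(seconds).
- solve_ik(position, orientation): joint angles nearest the present ones, or None.
- observe(): the state.
- grab_frame(name): name is "scene" or "top"; returns a dict with "color" (400x640x3 uint8, red, green, blue), "range_z" (400x640 float32, m along the optical axis (not along the pixel's ray), 0 where there is no reading), "fx", "fy", "cx", "cy" (pixels), "dist_coeffs" ([k1, k2, p1, p2, k3] as OpenCV has them; the pictures are not rectified), "xyz" and "attitude" of the camera in the world. Camera axes: x right, y down, z forward; pixel columns grow to the right and rows downward; lengths in m; the calibration is good to about 2 mm. A picture is of the moment at which its call begins.
A pose or a line that the arm cannot do raises MotionError and nothing moves.
- hand_in(): hands the job in, once; it reports no verdict.
The state is a dict: "clock": time; "joint_pos": joint angles; "joint_vel": joint speeds; "joint_efforts": joint torques, N m; "eef_pos": TCP position; "ee_rot": TCP orientation; "ft_force": force on the tool from outside, world axes, zero at the start; "moment": the same for the moment, N m; "gripper_width": finger opening in m.
Only numpy, scipy, OpenCV 4.12 (cv2) and the standard library are available. Lean on these libraries where they do the work, as an engineer would, in place of code of your own. Each camera call takes 0.05 s, during which the arm holds its last target.

## Working session

There is one attempt and no reset: what is moved stays moved. The work goes in short steps, each a Python script; the robot and the scene stay as the last script left them, time stands still between calls to the robot, and variables do not carry over. Pictures are saved under pics/ and viewed, and the job is handed in when it is done.

```bash
mkdir -p pics; ls; cat > h.py <<'E'
from plant import *
import numpy as np, cv2
def save(n,f=None,name=None):
    cv2.imwrite('pics/'+n+'.png',cv2.cvtColor(f,cv2.COLOR_RGB2BGR))
E
python3 - <<'E'
from h import *
for n in('scene','top'):
    f=grab_frame(n); save(n+'0',f['color']); np.savez('/tmp/'+n+'0.npz',**f)
    print(n,{k:v for k,v in f.items() if k not in('color','range_z')})
o=observe();print(o['clock'],o['eef_pos'],o['ee_rot'],o['gripper_width'],o['ft_force'])
E
```

```text
pics
scene {'fx': 472.7343753878749, 'fy': 472.7343753878749, 'cx': 317.5377021618531, 'cy': 202.14440707345082, 'dist_coeffs': array([0.04282257, 0.        , 0.        , 0.        , 0.        ]), 'xyz': array([ 1.16220795, -0.33606942,  0.58894766]), 'attitude': array([-1.27174155e+02, -9.09891148e-02,  5.94652291e+01])}
top {'fx': 376.544022044134, 'fy': 376.544022044134, 'cx': 316.55023553660357, 'cy': 201.07135033273664, 'dist_coeffs': array([-0.01532698,  0.        ,  0.        ,  0.        ,  0.        ]), 'xyz': array([0.52390648, 0.01980139, 0.94633717]), 'attitude': array([-176.93556625,    0.19331395,  -90.66151024])}
0.1 [0.26951179 0.59105431 0.23050405] [ -86.26746507   89.91701464 -110.77653837] 0.08558940781468492 [-0.25361627  0.73815951  0.07102221]
```

View pics/top0.png

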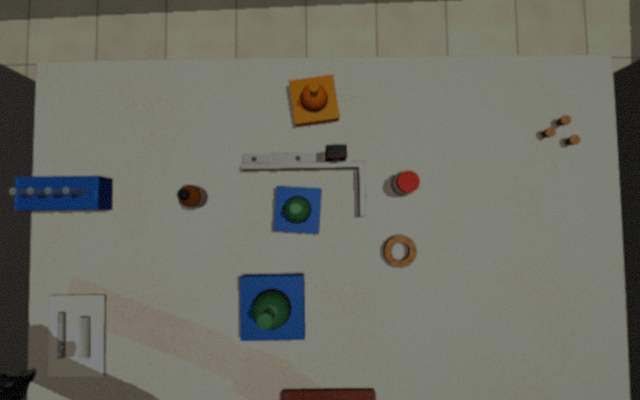

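View pics/scene0.png

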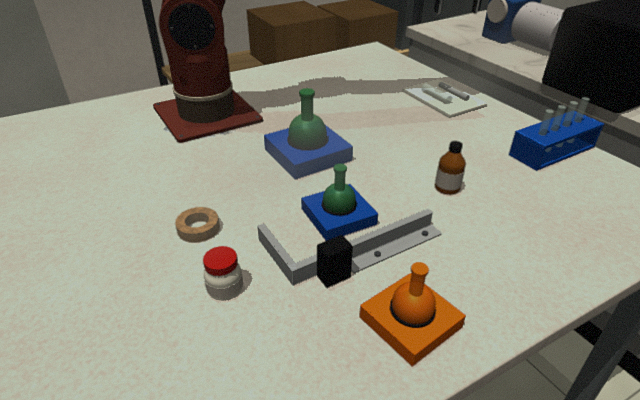

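Top view (up = +x, left = +y). These could be taken for the holder:
- Small blue block with green flask, at (297,210).
- Large blue block with green flask, at (272,307).
- Orange block, at (314,100).
- Blue tube rack, at (63,193).

The description (not orange, the smaller of the blue ones) picks (297,210). The dock's inner corner is near (358,170), with the jar at (405,182), the cork ring at (400,251) and the bottle at (190,196).

```bash
cat >> h.py <<'E'
from scipy.spatial.transform import Rotation as Rn
def cast(f,px,z):
    K=np.array([[f['fx'],0,f['cx']],[0,f['fy'],f['cy']],[0,0,1]])
    u=cv2.undistortPoints(np.asarray(px,float).reshape(-1,1,2),K,np.asarray(f['dist_coeffs'])).reshape(-1,2)
    d=np.c_[u,np.ones(len(u))]@Rn.from_euler('xyz',f['attitude'],degrees=True).as_matrix().T
    c=np.asarray(f['xyz']); return c+d*((z-c[2])/d[:,2])[:,None]
def blue(f):
    hsv=cv2.cvtColor(f['color'],cv2.COLOR_RGB2HSV)
    return cv2.inRange(hsv,(105,140,50),(130,255,255))
E
python3 - <<'E'
from h import *
f=dict(np.load('/tmp/top0.npz')); 
c=f['color'][130:260,160:430]; save('crop0',cv2.resize(c,None,fx=2.9,fy=2.9,interpolation=cv2.INTER_CUBIC))
m=blue(f)
for k in cv2.findContours(m,cv2.RETR_EXTERNAL,cv2.CHAIN_APPROX_NONE)[0]:
    if cv2.contourArea(k)<300: continue
    r=cv2.minAreaRect(k); b=cast(f,cv2.boxPoints(r),.03)
    print(r, b.round(4).tolist(), np.linalg.norm(np.diff(b,axis=0),axis=1), b.mean(0))
hsv=cv2.cvtColor(f['color'],cv2.COLOR_RGB2HSV)
print(hsv[150:176,300].tolist()); print(hsv[200,350:372].tolist()); print(f['range_z'][150:176,300].round(3).tolist())
E
```

```text
((271.5, 307.0), (64.0, 63.0), 90.0) [[0.3963, 0.2093, 0.03], [0.3947, 0.0571, 0.03], [0.2425, 0.0586, 0.03], [0.2439, 0.2097, 0.03]] [0.15226445 0.1521834  0.15112257] [0.31936551 0.13368918 0.03      ]
((296.8482971191406, 209.57931518554688), (44.27640151977539, 43.92407989501953), 3.3664608001708984) [[0.5034, 0.1278, 0.03], [0.6102, 0.1209, 0.03], [0.6025, 0.013, 0.03], [0.4959, 0.0205, 0.03]] [0.10701241 0.10818644 0.10690904] [0.55297882 0.07054988 0.03      ]
((56.5, 193.0), (34.0, 85.0), 90.0) [[0.644, 0.7712, 0.03], [0.6411, 0.5575, 0.03], [0.5573, 0.5559, 0.03], [0.5597, 0.7685, 0.03]] [0.21371656 0.08381392 0.2126418 ] [0.60053803 0.66326843 0.03      ]
[[38, 24, 128], [38, 23, 132], [39, 15, 122], [26, 15, 122], [18, 21, 121], [17, 15, 116], [22, 25, 113], [25, 15, 104], [21, 18, 99], [18, 12, 104], [25, 14, 109], [25, 14, 112], [34, 16, 110], [12, 11, 118], [21, 21, 123], [25, 12, 126], [23, 17, 119], [30, 15, 99], [10, 11, 70], [25, 25, 61], [33, 34, 89], [30, 30, 110], [34, 32, 121], [30, 26, 127], [32, 26, 126], [32, 26, 126]]
[[36, 20, 128], [37, 18, 126], [40, 12, 130], [34, 17, 121], [18, 32, 104], [17, 40, 90], [19, 42, 85], [16, 65, 75], [30, 36, 56], [30, 3, 76], [35, 13, 114], [34, 14, 127], [36, 20, 128], [36, 10, 129], [30, 10, 123], [38, 17, 120], [40, 18, 126], [40, 24, 126], [39, 25, 131], [38, 24, 127], [33, 22, 130], [36, 19, 134]]
[0.9570000171661377, 0.9570000171661377, 0.953000009059906, 0.9470000267028809, 0.9490000009536743, 0.9509999752044678, 0.949999988079071, 0.9480000138282776, 0.949999988079071, 0.949999988079071, 0.9480000138282776, 0.9459999799728394, 0.9509999752044678, 0.9179999828338623, 0.9169999957084656, 0.9179999828338623, 0.9160000085830688, 0.9169999957084656, 0.9179999828338623, 0.9340000152587891, 0.949999988079071, 0.953000009059906, 0.949999988079071, 0.953000009059906, 0.953000009059906, 0.9509999752044678]
```

View pics/crop0.png

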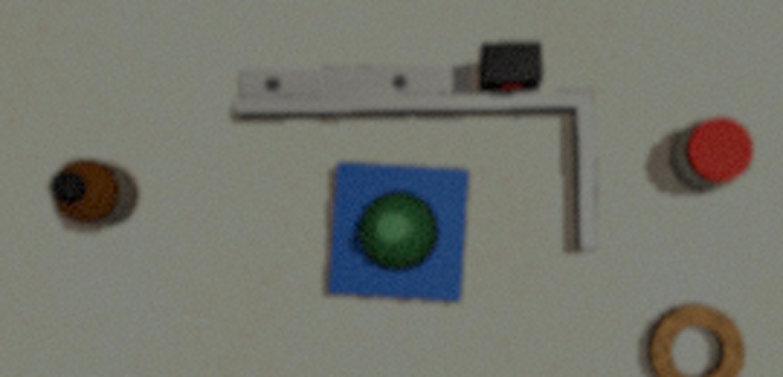

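The crop confirms the choice: a small blue block about 108 mm (one pixel tight) with a green flask at crop (398,230). The rail's upper inner edge is near crop y≈108 and the stop's near crop x≈578. Next I'll fit the dock edges at z = 36 mm.

```bash
cat >> h.py <<'E'
def edge(f,pts0,pts1,half=7):
    # strongest dark->light going along direction from inside (negative side) to wall top
    g=cv2.GaussianBlur(cv2.cvtColor(f['color'],cv2.COLOR_RGB2GRAY),(3,3),0).astype(np.float32)
    out=[]
    p0,p1=np.array(pts0,float),np.array(pts1,float); t=(p1-p0)/np.linalg.norm(p1-p0); n=np.array([t[1],-t[0]])
    s=np.arange(-half,half+.01,.25)
    for a in np.arange(0,np.linalg.norm(p1-p0),1.):
        q=(p0+a*t+s[:,None]*n).astype(np.float32)
        v=cv2.remap(g,q[:,0].reshape(1,-1),q[:,1].reshape(1,-1),cv2.INTER_LINEAR)[0]
        k=np.argmax(np.gradient(v)); out.append(q[k])
    return np.array(out)
def line(P):
    vx,vy,x,y=cv2.fitLine(P[:,:2].astype(np.float32),cv2.DIST_HUBER,0,.001,.001).ravel()
    return np.array([x,y]),np.array([vx,vy])
E
python3 - <<'E'
from h import *
f=dict(np.load('/tmp/top0.npz'))
# n for t=(+x): (0,-1)->up : into rail. for t=(0,+1): n=(1,0): into stop
A=edge(f,(245,168),(352,168)); B=edge(f,(358,174),(358,212))
c=cv2.resize(f['color'],None,fx=4,fy=4,interpolation=cv2.INTER_CUBIC)
for p in np.r_[A,B]: cv2.circle(c,tuple(int(v) for v in (p*4+1.5)),1,(255,0,255),-1)
save('edges0',c[560:900,940:1500])
a=line(cast(f,A,.036)); b=line(cast(f,B,.036))
print(a,b,[np.degrees(np.arctan2(l[1][1],l[1][0])) for l in(a,b)])
s=np.linalg.solve(np.c_[a[1],-b[1]],b[0]-a[0]); print('corner',a[0]+s[0]*a[1])
for nm,lo,hi,z in(('red',(0,0,0),(0,0,0),.07),): pass
hsv=cv2.cvtColor(f['color'],cv2.COLOR_RGB2HSV)
m=cv2.inRange(hsv,(3,100,60),(20,255,255))
r=cv2.inRange(hsv,(0,150,80),(4,255,255))|cv2.inRange(hsv,(174,150,80),(180,255,255))
for mm,z in((m,.024),(r,.07)):
  for k in cv2.findContours(mm,cv2.RETR_EXTERNAL,cv2.CHAIN_APPROX_NONE)[0]:
    if cv2.contourArea(k)>80:
        p,rad=cv2.minEnclosingCircle(k); print(p,rad,cast(f,[p],z))
E
```

```text
(array([0.65437585, 0.064097  ], dtype=float32), array([ 0.00879951, -0.99996126], dtype=float32)) (array([ 0.59108615, -0.08139164], dtype=float32), array([ 0.9998438 , -0.01767534], dtype=float32)) [np.float32(-89.49581), np.float32(-1.0127752)]
corner [ 0.6556662 -0.0825333]
(327.5, 395.5) 46.63163375854492 [[0.10643923 0.00149142 0.024     ]]
(399.5869445800781, 250.5869598388672) 16.386537551879883 [[ 0.45013529 -0.17856832  0.024     ]]
(190.39999389648438, 193.6999969482422) 9.404888153076172 [[0.59513775 0.33277572 0.024     ]]
(313.521728515625, 99.6556396484375) 30.811574935913086 [[0.82645607 0.0269672  0.024     ]]
(407.45001220703125, 181.1750030517578) 10.921769142150879 [[ 0.61493376 -0.19079178  0.07      ]]
```

View pics/edges0.png

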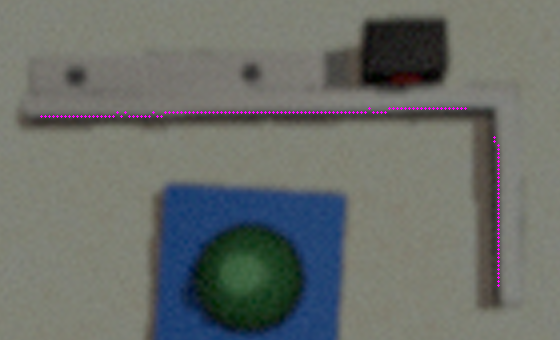

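Measured so far:
- **Dock:** corner at about (0.656, -0.0825), yaw about 0.3°. Home is about (0.600, -0.026).
- **Holder:** at (0.553, 0.0705), turned about -4°, side 108–112 mm as given.
- **Plan:** with fingers 50 mm apart for a squaring two-point push, push +x to the rail, then -y along it to the stop, then re-seat.

```bash
python3 - <<'E'
from h import *
Y=0.3
print(solve_ik([.452,.07,.17],[0,90,Y]),solve_ik([.452,.07,.008],[0,90,Y]))
for psi in(90,-90): print(psi,solve_ik([.6,.165,.008],[0,90,psi+Y]),solve_ik([.6,.0,.008],[0,90,psi+Y]))
move_gripper(.05)
movep([.452,.07,.19],[0,90,Y]); 
print(servo_line([.452,.07,.008],max_speed=.1,stop_force=6))
o=observe();print(o['clock'],o['eef_pos'],o['ft_force'],o['gripper_width'])
f=grab_frame('scene');save('s1',f['color']); f=grab_frame('top');save('t1',f['color'])
E
```

```text
[-42.42229729  -2.2412172   27.73144947 115.45044966   1.13668201
  66.53767525  75.13848167] [-38.71473467  12.13268587  26.53801835 124.14698918  -7.60230932
  45.21929944  82.98034533]
90 [ 26.07731863  44.86991538 -63.02512177  97.90492486  43.69911514
  65.51580177 130.45660826] [ -53.49098715   47.84128546   69.22615266  105.87499418  -50.38574548
   64.1199342  -144.8600678 ]
-90 [-42.11335107  30.10672905  28.91376666 101.5082369  -17.69639386
  52.92558552  -5.38556008] [-31.09919932  28.85309388  33.64450046 104.96509097 -19.80506725
  52.10038805  11.91259293]
False
4.5083 [0.45235667 0.07012637 0.0084192 ] [ 0.51150456 -0.1601818   0.04017291] 0.05025008122954717
```

View pics/s1.png

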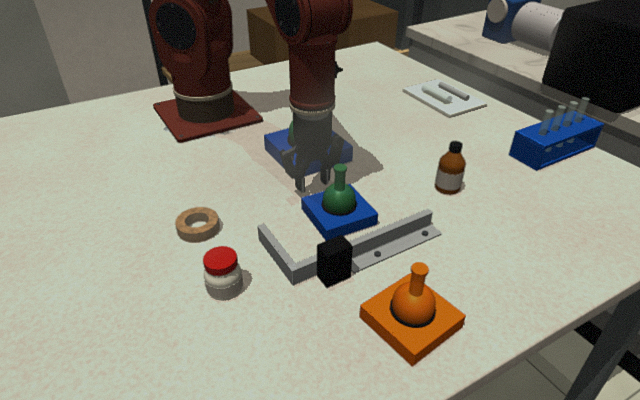

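View pics/t1.png

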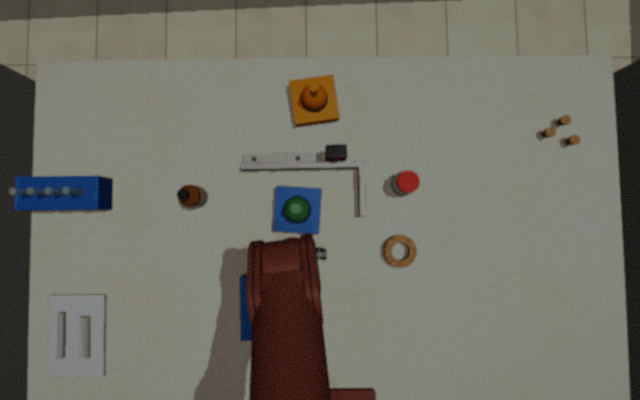

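The gripper stands behind the small holder at scene (310,175), clear of the flask at (340,190). In the top view (297,210) the holder is unmoved. Next is the push +x to the rail.

```bash
python3 - <<'E'
from h import *
z=.008
print(servo_line([.52,.07,z],max_speed=.04,stop_force=12)); o=observe();print(o['clock'],o['eef_pos'],o['ft_force'])
print(servo_line([.54,.07,z],max_speed=.02,stop_force=12)); o=observe();print(o['clock'],o['eef_pos'],o['ft_force'])
f=grab_frame('top');save('t2',f['color']); np.savez('/tmp/t2.npz',**f)
f=grab_frame('scene');save('s2',f['color'])
E
```

```text
False
6.4583 [0.51997852 0.070052   0.00808172] [-2.3440306   0.39937104 -1.12043158]
True
7.15 [0.53233805 0.06993284 0.00747984] [ 0.45534167 -0.62270919 -1.49712505]
```

View pics/t2.png

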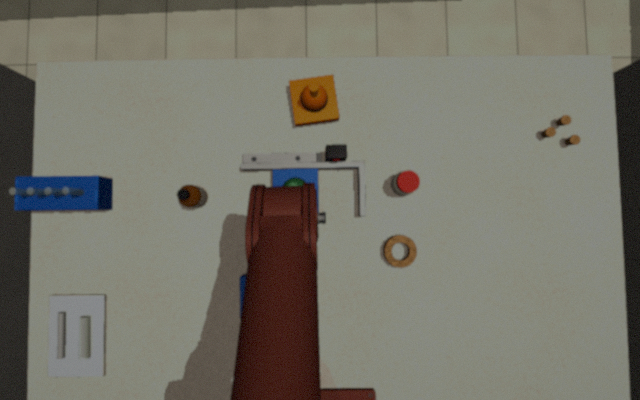

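View pics/s2.png

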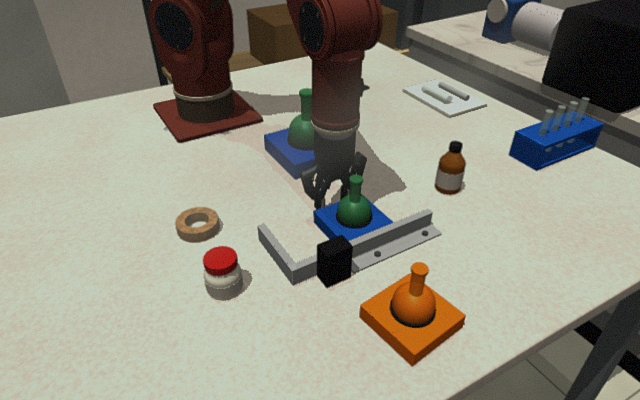

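The holder met the rail at tool x = 0.5323 (0.532 predicted). In top (293,180) it is against the rail and squared. Now I'll back off, go round to its left side and push -y along the rail to the stop.

```bash
python3 - <<'E'
from h import *
z=.008;O=[0,90,-89.7]
servo_line([.500,.07,z],max_speed=.15)
servo_line([.480,.07,.2],max_speed=.2)
movep([.594,.17,.2],O)
print(servo_line([.594,.17,z],max_speed=.12,stop_force=6)); o=observe();print(o['clock'],o['eef_pos'],o['ft_force'])
f=grab_frame('top');save('t3',f['color'])
f=grab_frame('scene');save('s3',f['color'])
E
```

```text
False
11.8583 [0.59447707 0.17019173 0.00870294] [-0.54200739 -0.22358728  0.02182485]
```

View pics/t3.png

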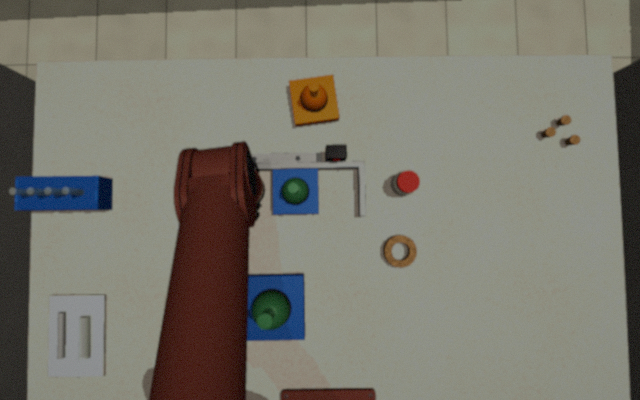

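View pics/s3.png

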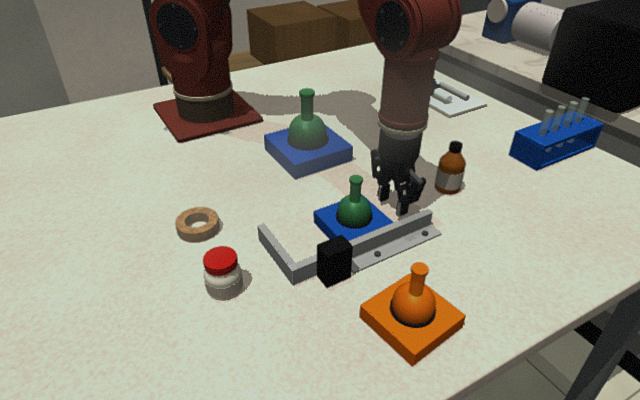

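The holder is flush to the rail at top (295,191). The gripper stands left of it at scene (398,195), clear of the bottle at (450,170). Now I'll push to the stop.

```bash
python3 - <<'E'
from h import *
z=.008
for y,s in((.055,.05),(.03,.02)):
    r=servo_line([.594,y,z],max_speed=s,stop_force=13); o=observe();print(r,o['clock'],o['eef_pos'],o['ft_force'])
    if r and y>.04: break
servo_line([.594,o['eef_pos'][1]+.025,z],max_speed=.15)
servo_line([.594,.10,.2],max_speed=.2)
f=grab_frame('top');save('t4',f['color']); np.savez('/tmp/t4.npz',**f)
f=grab_frame('scene');save('s4',f['color']);print(observe()['clock'])
E
```

```text
False 14.4083 [0.59399791 0.05514565 0.00800279] [-0.11845952  2.5124673  -0.4397792 ]
True 15.225 [0.59354938 0.04151104 0.00769617] [-0.52969242  0.07209281  0.21262047]
16.7583
```

View pics/t4.png

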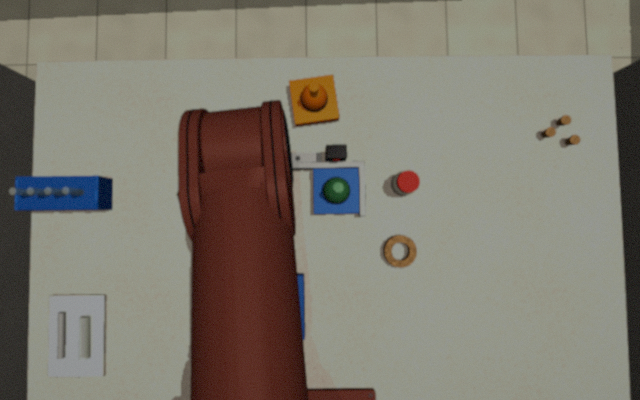

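View pics/s4.png

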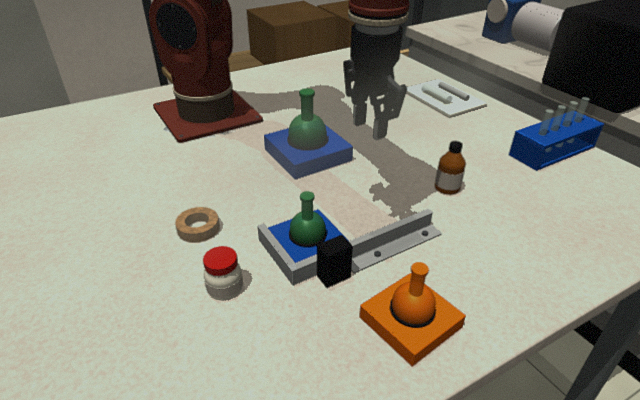

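The holder looks seated at top (336,190) and bystanders are in place. I'll measure it.

```bash
python3 - <<'E'
from h import *
f=dict(np.load('/tmp/t4.npz'))
for k in cv2.findContours(blue(f)[150:230,300:375],cv2.RETR_EXTERNAL,cv2.CHAIN_APPROX_NONE,offset=(300,150))[0]:
    if cv2.contourArea(k)<300: continue
    r=cv2.minAreaRect(k); b=cast(f,cv2.boxPoints(r),.03)
    print(r, b.round(4).tolist(), b.mean(0), np.linalg.norm(np.diff(b,axis=0),axis=1))
f0=dict(np.load('/tmp/top0.npz'))
m=np.abs(f0['color'].astype(int)-f['color']).max(2)
for n,(x0,x1,y0,y1) in dict(bottle=(165,179,180,215),jar=(385,425,160,205),cork=(380,420,230,272)).items(): print(n,np.percentile(m[y0:y1,x0:x1],[50,99]))
save('crop4',cv2.resize(f['color'][140:230,290:420],None,fx=6,fy=6,interpolation=cv2.INTER_CUBIC))
E
```

```text
((336.0, 190.5), (45.0, 44.0), 90.0) [[0.6542, 0.0276, 0.03], [0.6529, -0.0801, 0.03], [0.5428, -0.0782, 0.03], [0.544, 0.0289, 0.03]] [ 0.59845496 -0.02543635  0.03      ] [0.10773113 0.11014743 0.10703208]
bottle [24.   32.22]
jar [23. 29.]
cork [23. 29.]
```

View pics/crop4.png

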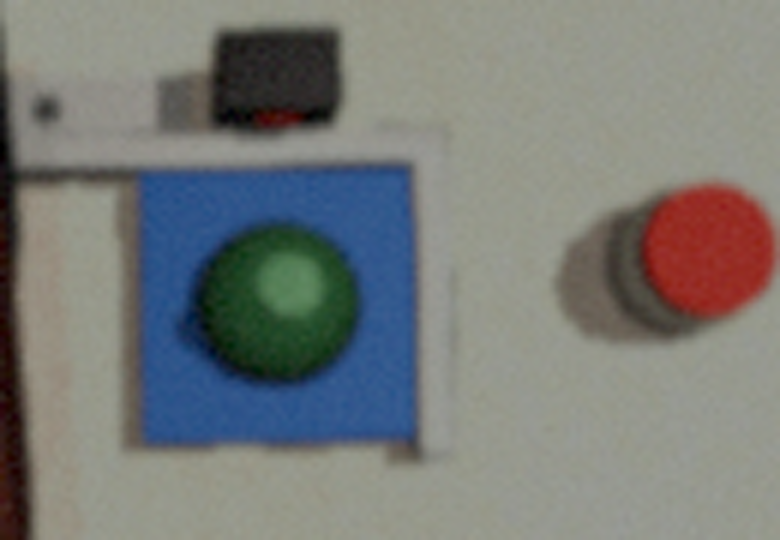

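Centre is about (0.5985, -0.0254) against home (0.600, -0.026), and flush by eye. The firm +x press came before the slide, so I'll do one light +x press to confirm the rail seat, then move clear and look again.

```bash
python3 - <<'E'
from h import *
z=.008;O=[0,90,.3]
movep([.495,-.022,.2],O)
print(servo_line([.495,-.022,z],max_speed=.12,stop_force=6),observe()['eef_pos'])
r=servo_line([.540,-.022,z],max_speed=.025,stop_force=12); o=observe();print(r,o['clock'],o['eef_pos'],o['ft_force'])
servo_line([.500,-.022,z],max_speed=.15)
servo_line([.480,-.0,.2],max_speed=.2)
movep([.35,.42,.25],O)
f=grab_frame('top');save('t5',f['color']); np.savez('/tmp/t5.npz',**f)
for k in cv2.findContours(blue(f)[150:230,300:375],cv2.RETR_EXTERNAL,cv2.CHAIN_APPROX_NONE,offset=(300,150))[0]:
    if cv2.contourArea(k)<300: continue
    r=cv2.minAreaRect(k); b=cast(f,cv2.boxPoints(r),.03); print(r,b.mean(0))
hsv=cv2.cvtColor(f['color'],cv2.COLOR_RGB2HSV)
m=cv2.inRange(hsv,(3,100,60),(20,255,255)); r=cv2.inRange(hsv,(0,150,80),(4,255,255))|cv2.inRange(hsv,(174,150,80),(180,255,255))
for mm in(m,r):
  for k in cv2.findContours(mm,cv2.RETR_EXTERNAL,cv2.CHAIN_APPROX_NONE)[0]:
    if cv2.contourArea(k)>80: print(cv2.minEnclosingCircle(k))
o=observe();print(o['clock'],o['eef_pos'],o['ft_force'])
E
```

```text
False [ 0.49547837 -0.02197311  0.00856034]
True 21.375 [ 0.5329368  -0.0219779   0.00737982] [ 0.57295414 -0.24608193 -0.25724838]
((336.0, 190.0), (44.0, 44.0), 90.0) [ 0.5996711 -0.0254537  0.03     ]
((327.5, 395.5), 46.63163375854492)
((399.5220031738281, 250.64151000976562), 16.379409790039062)
((190.2391357421875, 193.2391357421875), 9.763893127441406)
((313.5, 100.0), 31.10074234008789)
((407.5789489746094, 181.2105255126953), 10.904492378234863)
24.5417 [0.35115556 0.4188271  0.24989538] [-0.32355976 -0.35801894 -0.11412252]
```

View pics/t5.png

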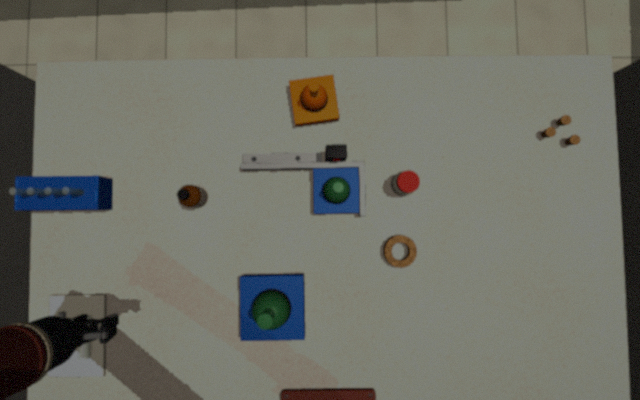

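The holder is flush in the corner at (336,190), the bystanders are within 1 pixel of their start and the arm is clear. Handing in.

```bash
python3 - <<'E'
from h import *
hold(.3); print(hand_in())
E
```

```text
the job is handed in; nothing more can be done
None
```

I pushed the small blue holder +x to the rail, slid it -y along the rail to the side stop, gave it one light +x press to re-seat it, moved clear and handed in at about 25 s of the 48 s allowed.

- **Position:** the last top view puts the holder's centre at (0.5997, -0.0255), against an estimated home of (0.600, -0.026). Its sides look parallel to the walls, to the pixel. All three pushes stopped on force within about 1 mm of where the walls were predicted.
- **Bystanders:** the bottle, jar and cork ring were within 1 pixel (about 2 mm) of their starting places.
- **Disagreements:** the first look after the slide showed the holder about 1 mm off the rail, which is within the pixel error and was gone after the last press. The edge fits for the two walls differed by 1.5° in direction, so I used about 0.3° for the dock's yaw and relied on contact for the final alignment.
- **Not measured:** I did not check the holder's tilt or height directly. Contact with the flask I judged only from clearances and the pictures, which showed none.

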